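Slide the crucible tray over the sill into the ventilated enclosure

TASK

Bring the steel tray of crucibles into the clear ventilated enclosure through its open front. It is not to be picked up whole: raise only the end nearest the enclosure by its wire handle, rest that end on the raised base board while the other end still stands on the bench, then push the tray in gently from behind until all of it sits flat on the base board with nothing overhanging the front edge. Do not ram or press the tray against the board, keep the crucibles standing, and leave the other things on the bench and in the enclosure where they are.

Things in the scene. Friction and masses are not known exactly. Their poses are not given: they have to be found in the camera images.
- enclosure: Fixed ventilated enclosure: grey base board 400 mm deep (x) by 380 wide (y), 20 mm thick, lying on the bench; clear 6 mm side panels, back and roof (280 mm above the bench). Origin: centre of the board's underside; +x points inward. Open raked front at x = -200 mm, where the board's edge is a 20 mm step; the roof begins only at x = -80 mm. A white exhaust baffle fills the last 46 mm at the back.
- sill_mid (a point): Middle of the top front edge of the enclosure's base board (20 mm above the bench). Its axes are those of the enclosure: +x points into it.
- tray: Loose open steel tray on the bench before the enclosure, 200 mm long (x) by 140 wide (y), walls 32 mm high, 4 mm thick; 0.3 to 0.55 kg plus crucibles. Origin: centre of its underside; +x points to the end nearest the enclosure, within 20 degrees of the enclosure's +x. Over each end wall stands a wire handle of 8 mm round bar: a level bar 80 mm long along y with a leg at each end, see front_handle.
- front_handle (a point): Middle of the bar of the handle at the tray's end nearest the enclosure, on the bar's centre line: x = +94 mm, 60 mm above the tray's underside (the other handle is the same at x = -94 mm); axes as the tray.
- tray_front (a point): Middle of the lower edge of the tray's end wall nearest the enclosure (underside, x = +100 mm); axes as the tray.
- tray_back (a point): Middle of the lower edge of the tray's other end wall (underside, x = -100 mm); axes as the tray. With its crucibles the tray balances 5 to 10 mm to this side of its middle.
- tray_back_left (a point): Lower corner of the tray at that far-from-the-enclosure end, x = -100, y = +70 mm.
- tray_back_right (a point): Lower corner of the tray at that end, x = -100, y = -70 mm.
- crucible0: Loose white lidded crucible, 48 mm high, 43 mm across the lid, 28 mm across the foot, 70 g, standing in the tray at about x = -30, y = +30 mm of it. Origin: centre of its foot; z is its axis.
- crucible1: The same, standing in the tray at about x = -30, y = -30 mm.
- crucible2: The same, standing in the tray at about x = +15, y = 0 mm.
- jar: Loose squat jar, 68 mm across and 75 mm high, standing on the base board inside the enclosure, close to the middle of the side panel away from the robot; not to be moved. Origin: centre of its underside.
- bottle: Loose amber bottle, 72 mm across and 150 mm high, on the bench; not to be moved. Origin: centre of its underside.
- mortar: Loose white mortar with its pestle leaning in it, 112 mm across and about 90 mm high with the pestle, on the bench; not to be moved. Origin: centre of its underside.
- spatula: Loose hand spatula with a black handle lying on the bench beyond the tray; not to be moved. Origin: under its middle.
Things that resemble listed ones, but are neither listed nor needed, are in the scene too. Leave any orange look-alike of the tray alone.

How it is judged:
By the outcome, as a careful person would: the job done as asked, in the order asked, and still so for the second after the job is handed in, with the robot touching nothing.
It also fails if it takes over 61 s, if anything falls off the work surface, if the arm or the gripper's body presses on something with over 40 N, if the wrist force passes 120 N, or if a joint passes its speed limit or range.

ROBOT

A 6-joint arm with a two-finger parallel gripper is mounted at the origin on the work surface. World frame = base frame: x ahead of the robot, y to its left, z up, the work surface at z = 0. Lengths are in mm, angles in rad, forces in N, time in s.
With the tool pointing down it reaches from about 350 to 775 mm from the base axis. Payload 7.3 kg.
Tool frame: the origin (TCP) lies at the very end of the fingers, on their centre line; the grasp point (between the pads) lies bot.grip_point_offset behind it (bot.grip_point_offset is the distance from the TCP to the grasp point, in mm); z points along the fingers, y is the line along which they close (so a half turn about z gives the same grasp; the last joint's range is limited). The gripper opens to 92 mm and grips with 3 to 60 N. Pads are 19 mm wide; open, the fingers measure 130 mm over their backs; the gripper's body (75 mm by 190 mm) begins 47 mm behind the grasp point.
Start: joints at [-1.317, 0.342, 1.524, -0, 1.275, -0.146], TCP at [204.371, -483.609, 226.741] pointing down, gripper open.
Joint ranges: [-2.53, 2.53], [-0.77, 2.02], [0.04, 2.7], [-1, 4.14], [0.28, 2.66], [-3.11, 3.11]. Speed limits (rad/s): [2.57, 2.57, 3.14, 3.14, 3.14, 3.14].

INTERFACE

Orientations are given as [roll, pitch, yaw] about the fixed x, y, z axes, in that order (R = Rz(yaw) Ry(pitch) Rx(roll)).
In Python, from plant import bot gives the robot as it stands. The module is installed in compiled form; this text tells all that it offers.
- The arm moves only by the tool carry_out, never from a script. Its argument "plan" is a list of rows, each an object of numbers: "tx", "ty", "tz": the shift along the world's x, y, z in mm; "rx", "ry", "rz": the turn, a rotation vector about the world's x, y, z in rad. A call has 1 to 12 rows; each row shifts and turns the commanded pose from where the row before left it; what a row does not reach is not made up. A row lasts 1/10 s, in which the tool goes at most 50 mm and 8.59 degrees, less where a joint would pass 70% of its speed; a pose out of reach is approached as far as the arm can. A call with a gripper value outside its range is refused whole. "gripper" is the closure, from 0 (fully open) to 1 (shut), set as the call begins (left out, the last holds). The fingers move at their own pace and stop on an object; the grip force is fixed at half the most. Time passes only in rows, so rows that do not move let the fingers close. It gives the time, the measured TCP pose, the force, the opening and the grip force at its end, in the units of the state.
- bot.get_obs(): the state, without advancing time (a new reading comes with each control period).
- bot.capture(name): name is "scene" or "top"; returns the picture (400x640x3 uint8, red, green, blue); there is no depth.
- bot.camera_model(name): a dict with "camera_matrix" (3x3 intrinsics, pixels), "dist" ([k1, k2, p1, p2, k3] as OpenCV has them; the pictures are not rectified), "R" (3x3) and "t" (3): a world point X has camera coordinates R X + t. Camera axes: x right, y down, z forward; pixel columns grow to the right and rows downward; lengths in mm; the calibration is good to about 2 mm. A picture is of the moment at which its call begins. camera_model takes no time and is no camera call.
- bot.close_job(): hands the job in; it is judged then, once.
The state is a dict: "time": time; "joint_positions": joint angles; "dq": joint speeds; "tau": joint torques, N m; "tool_pos": TCP position; "tcp_rot": TCP orientation; "contact_force": force on the tool from outside, world axes, zero at the start; "moment": the same for the moment, N m; "grip_width": finger opening in mm; "finger_force": force on a finger pad.
Only numpy, scipy, OpenCV 4.12 (cv2) and the standard library are available. Lean on these libraries where they do the work, as an engineer would, in place of code of your own. Each camera call takes 0.05 s, during which the arm holds its last target. There are 200 camera calls.

## Working session

There is one attempt and no reset: what is moved stays moved. The work goes in short steps, Python scripts to look and compute and a tool call to move; the robot and the scene stay as the last step left them, time stands still between calls to the robot, and variables do not carry over. Pictures are saved under pics/ and viewed, at most 10 in all, crops included, and the job is handed in when it is done.

Besides the shell and the picture viewer there is one more tool, called after "Call:" as name(argument=value, ...), one argument or row to a line, values as JSON. carry_out: Moves the arm, as the interface text tells. Its arguments: {"type":"object","properties":{"plan":{"type":"array"},"gripper":{"type":"number"}},"required":["plan"]}

```bash
mkdir -p pics; cat > h.py <<'E'
import numpy as np, cv2
from plant import bot
def snap(n,f):
    im=bot.capture(n); cv2.imwrite('pics/'+f,im[:,:,::-1]); return im
def cast(n,uv,z):
    m=bot.camera_model(n);K=np.array(m['camera_matrix']);R=np.array(m['R']);t=np.array(m['t'])
    p=cv2.undistortPoints(np.array(uv,float).reshape(-1,1,2),K,np.array(m['dist'],float)).reshape(-1,2)
    d=np.c_[p,np.ones(len(p))]@R; c=-R.T@t
    return c+d*((z-c[2])/d[:,2])[:,None]
def proj(n,X):
    m=bot.camera_model(n)
    return cv2.projectPoints(np.array(X,float).reshape(-1,1,3),cv2.Rodrigues(np.array(m['R']))[0],np.array(m['t'],float),np.array(m['camera_matrix']),np.array(m['dist'],float))[0].reshape(-1,2)
E
python3 - <<'E'
from h import *
a=snap('scene','s0.png');b=snap('top','t0.png')
print(bot.get_obs(),bot.grip_point_offset)
for n in('scene','top'):
    m=bot.camera_model(n);print(n,-np.array(m['R']).T@m['t'],m['R'][2],m['camera_matrix'])
E
```

```text
{'time': 0.1, 'joint_positions': array([-1.31700287e+00,  3.42622911e-01,  1.52490748e+00, -1.67101128e-05,
        1.27541123e+00, -1.46034498e-01]), 'dq': array([ 0.00167374, -0.00123964, -0.00095785,  0.0021551 ,  0.00074604,
       -0.00086696]), 'tau': array([ 1.61874119e-03, -4.32005847e+01, -2.44693279e+01,  7.20303459e-02,
        5.26095985e-02, -5.39410462e-05]), 'tool_pos': array([ 204.26883875, -483.23913199,  226.13499878]), 'tcp_rot': array([-3.14025573e+00, -1.80485578e-04,  3.99832706e-01]), 'contact_force': array([ 0.34389588,  0.80780718, -0.27392321]), 'moment': array([ 0.02354849, -0.00528308,  0.00786731]), 'finger_force': 0.0, 'grip_width': 91.69789400494301} 18.8
scene [1132.1758496    85.61649801  978.71531538] [-0.54935801 -0.10308753 -0.82920367] [[416.5740766    0.         317.22638977]
 [  0.         416.5740766  204.04279731]
 [  0.           0.           1.        ]]
top [487.62005575 -23.51537435 931.27630251] [ 0.06880575 -0.00144383 -0.99762903] [[370.47261186   0.         320.28640952]
 [  0.         370.47261186 198.61497478]
 [  0.           0.           1.        ]]
```

View pics/s0.png

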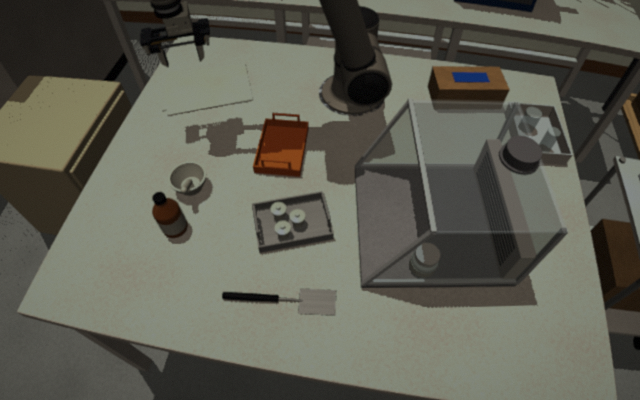

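View pics/t0.png

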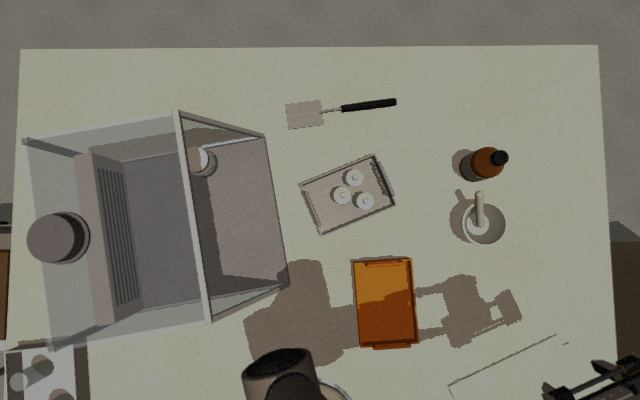

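The top view shows two tray-like things: an orange one at (385,302), which is the look-alike, and a steel one at (347,195) holding three white crucibles. The steel one is the target. The enclosure's front is on its right side, from (265,137) to (288,287). The jar is at (203,160), the bottle at (487,162), the mortar at (483,223) and the spatula at (340,108). I'll confirm the tray in an enlarged crop.

```bash
python3 - <<'E'
import cv2,numpy as np
a=cv2.imread('pics/t0.png')[120:300,170:410];b=cv2.imread('pics/s0.png')[180:290,235:405]
A=cv2.resize(a,None,fx=3.3,fy=3.3,interpolation=2);cv2.imwrite('pics/tc.png',cv2.convertScaleAbs(A,alpha=1.4))
B=cv2.resize(b,None,fx=4.6,fy=4.6,interpolation=2);cv2.imwrite('pics/sc.png',cv2.convertScaleAbs(B,alpha=1.4))
E
```

```text
(no output)
```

View pics/tc.png

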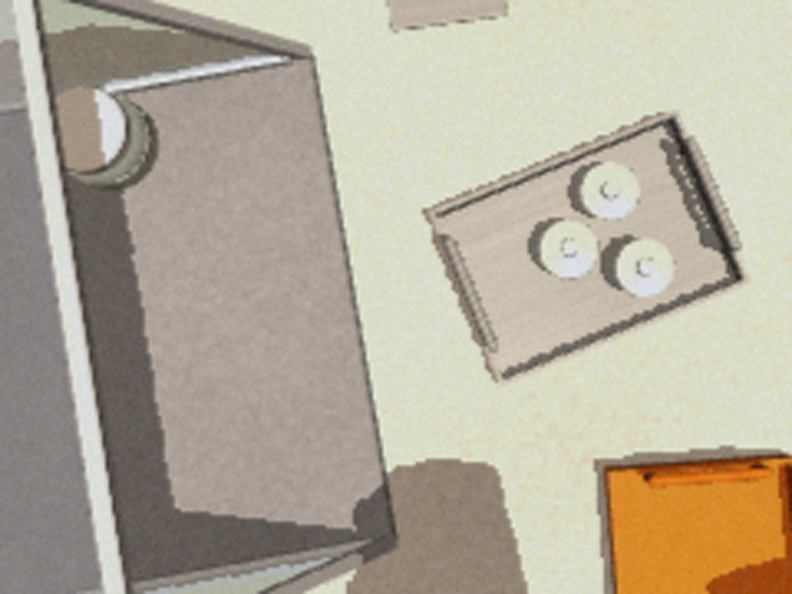

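View pics/sc.png

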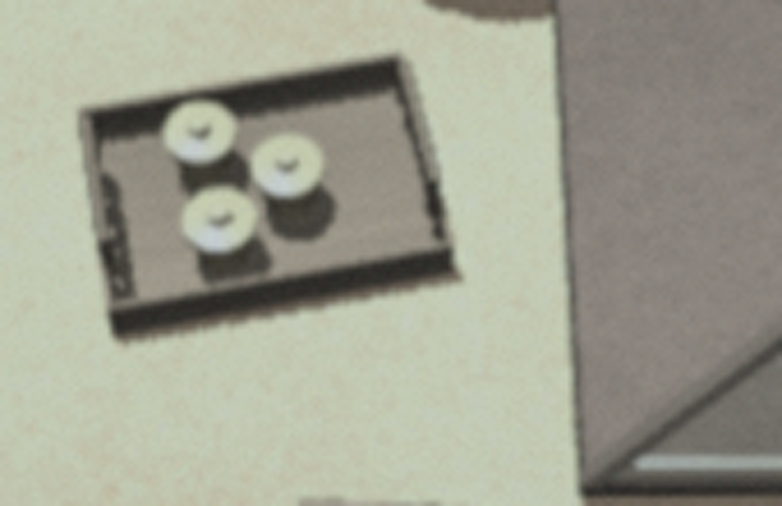

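The crops confirm it: this is the steel tray with three white crucibles, and the orange one is separate. The tray's rim corners in the crop are at (425,211), (672,114), (743,277) and (500,382). The front edge of the board runs from (312,55) to (392,537).

```bash
python3 - <<'E'
from h import *
f=lambda P:np.array(P)/3.3+[170,120]-0.35
g=lambda P:np.array(P)/4.6+[235,180]-0.4
C=cast('top',f([(425,211),(672,114),(743,277),(500,382)]),32)
print('tray rim top FL BL BR FR',C.round(0),C.mean(0),np.linalg.norm(np.roll(C,-1,0)-C,axis=1))
d=C[[0,3]].mean(0)-C[[1,2]].mean(0);print('yaw',np.degrees(np.arctan2(d[1],d[0])))
S=cast('scene',g([(450,250),(399,60),(82,112),(113,315)]),32);print('scene',S.round(0),S.mean(0))
d=S[:2].mean(0)-S[2:].mean(0);print('yaw',np.degrees(np.arctan2(d[1],d[0])))
h=cast('top',f([(443,237),(493,348)]),60);print('handle',h,h.mean(0))
E1=cast('top',f([(312,55),(390,537)]),20);print('sill',E1,E1.mean(0),np.linalg.norm(E1[1]-E1[0]))
v=E1[0]-E1[1];print('encl yaw',np.degrees(np.arctan2(v[1],v[0]))+90, np.degrees(np.arctan2(v[1],v[0]))-90)
E2=cast('scene',[tuple(g((583,488)))]+[(357,168)],20);print('sc sill',E2)
for n,uv,z in(('top',(203,158),75),('top',(385,302),32),('top',(478,168),75)):print(cast(n,uv,z))
print('crucs',cast('top',f([(611,190),(569,248),(645,267)]),50))
E
```

```text
tray rim top FL BL BR FR [[ 587.   28.   32.]
 [ 658. -156.   32.]
 [ 536. -206.   32.]
 [ 461.  -26.   32.]] [560.2219305  -89.92004629  32.        ] [197.15959633 131.6868674  194.88774878 137.53084708]
yaw 111.88350556350417
scene [[ 591.   24.   32.]
 [ 465.  -28.   32.]
 [ 535. -208.   32.]
 [ 665. -155.   32.]] [564.13097277 -91.64988734  32.        ]
yaw 111.88813822590521
handle [[564.98133641  13.76010805  60.        ]
 [485.45486882 -21.27717924  60.        ]] [525.21810262  -3.75853559  60.        ]
sill [[707.50647385 113.58542424  20.        ]
 [347.41846377  55.85118796  20.        ]] [527.46246881  84.7183061   20.        ] 364.6870124369987
encl yaw 99.1089172683822 -80.8910827316178
sc sill [[716.9442941  116.12952169  20.        ]
 [350.51018636  59.45978324  20.        ]]
[[644.21660962 248.00027459  75.        ]]
[[ 300.85209992 -176.95517524   32.        ]]
[[ 614.74272781 -392.86167594   75.        ]]
crucs [[ 598.95700041 -107.90137031   50.        ]
 [ 557.03684711  -76.86497725   50.        ]
 [ 542.75894825 -131.57694477   50.        ]]
```

The two views agree: the tray's centre is near (562,-91) with yaw about 111.7°, and the front handle is near (526,-4). The enclosure's yaw is about 99° and sill_mid is near (529,86). I'll approach with the fingers about 40 mm open so they miss crucible2.

Call:
carry_out(
  plan=[
    {"tx":25,"ty":36},
    {"tx":25,"ty":37},
    {"tx":25,"ty":37},
    {"tx":25,"ty":37},
    {"tx":25,"ty":37},
    {"tx":25,"ty":37},
    {"tx":25,"ty":37},
    {"tx":25,"ty":37},
    {"tx":25,"ty":37},
    {"tx":25,"ty":37},
    {"tx":25,"ty":37},
    {"tx":25,"ty":37,"rz":-0.018},
  ],
  gripper=0.56,
)

```text
invalid input at $.plan[0]: expected keys tx, ty, tz, rx, ry, rz
```

Call:
carry_out(
  plan=[
    {"tx":10,"ty":15,"tz":-20},
    {"tx":10,"ty":15,"tz":-30},
    {"tz":-36},
    {},
    {},
  ],
)

```text
invalid input at $.plan[0]: expected keys tx, ty, tz, rx, ry, rz
```

Call:
carry_out(
  plan=[
    {"tx":25,"ty":37,"tz":0,"rx":0,"ry":0,"rz":0},
    {"tx":25,"ty":37,"tz":0,"rx":0,"ry":0,"rz":0},
    {"tx":25,"ty":37,"tz":0,"rx":0,"ry":0,"rz":0},
    {"tx":25,"ty":37,"tz":0,"rx":0,"ry":0,"rz":0},
    {"tx":25,"ty":37,"tz":0,"rx":0,"ry":0,"rz":0},
    {"tx":25,"ty":37,"tz":0,"rx":0,"ry":0,"rz":0},
    {"tx":25,"ty":37,"tz":0,"rx":0,"ry":0,"rz":0},
    {"tx":25,"ty":37,"tz":0,"rx":0,"ry":0,"rz":0},
    {"tx":25,"ty":37,"tz":0,"rx":0,"ry":0,"rz":0},
    {"tx":25,"ty":37,"tz":0,"rx":0,"ry":0,"rz":0},
    {"tx":25,"ty":37,"tz":0,"rx":0,"ry":0,"rz":-0.018},
    {"tx":25,"ty":37,"tz":0,"rx":0,"ry":0,"rz":0},
  ],
  gripper=0.56,
)

```text
time: 1.3
tool_pos: [504.9, -37.8, 226.5]
tcp_rot: [-3.141, 0.0, 0.381]
contact_force: [1.2, -1.5, 0.1]
grip_width: 40.6
finger_force: 0.0
```

Call:
carry_out(
  plan=[
    {"tx":10,"ty":15,"tz":-20,"rx":0,"ry":0,"rz":0},
    {"tx":10,"ty":15,"tz":-30,"rx":0,"ry":0,"rz":0},
    {"tx":0,"ty":0,"tz":-36,"rx":0,"ry":0,"rz":0},
    {"tx":0,"ty":0,"tz":0,"rx":0,"ry":0,"rz":0},
    {"tx":0,"ty":0,"tz":0,"rx":0,"ry":0,"rz":0},
    {"tx":0,"ty":0,"tz":0,"rx":0,"ry":0,"rz":0},
  ],
)

```text
time: 1.9
tool_pos: [525.3, -10.2, 142.5]
tcp_rot: [3.14, -0.002, 0.381]
contact_force: [-0.3, -0.8, -0.4]
grip_width: 40.6
finger_force: 0.0
```

Call:
carry_out(
  plan=[
    {"tx":0,"ty":6,"tz":-20,"rx":0,"ry":0,"rz":0},
    {"tx":0,"ty":0,"tz":-25,"rx":0,"ry":0,"rz":0},
    {"tx":0,"ty":0,"tz":-15,"rx":0,"ry":0,"rz":0},
    {"tx":0,"ty":0,"tz":-10,"rx":0,"ry":0,"rz":0},
    {"tx":0,"ty":0,"tz":0,"rx":0,"ry":0,"rz":0},
  ],
)

```text
time: 2.4
tool_pos: [524.5, -3.9, 70.9]
tcp_rot: [3.141, -0.0, 0.381]
contact_force: [-0.3, -0.2, -0.4]
grip_width: 40.3
finger_force: 0.0
```

```bash
python3 - <<'E'
from h import *
a=snap('scene','s1.png');b=snap('top','t1.png')
A=cv2.resize(a[170:290,225:405,::-1],(800,533),interpolation=2)
cv2.imwrite('pics/s1c.png',cv2.convertScaleAbs(A,alpha=1.5))
E
```

```text
(no output)
```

View pics/s1c.png

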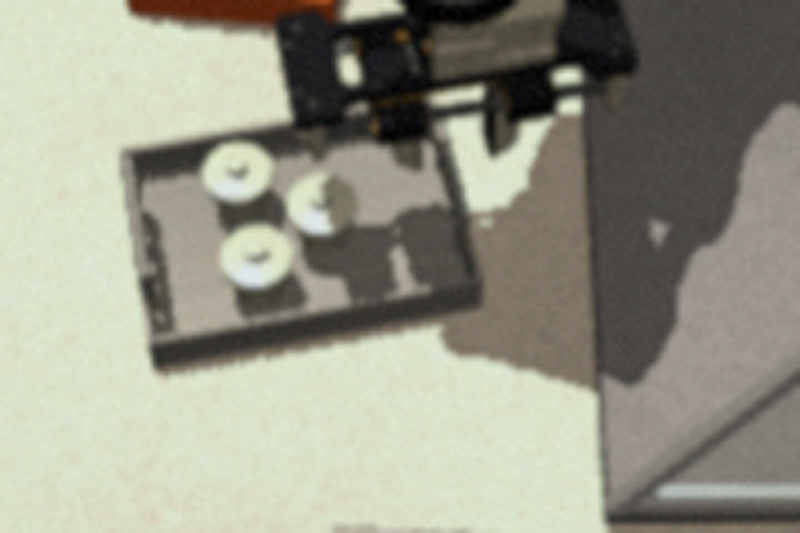

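The fingertips, at crop (405,160) and (495,150), straddle the front handle's bar near (445,160) and are clear of the crucibles. I'll go down and close.

Call:
carry_out(
  plan=[
    {"tx":1,"ty":0,"tz":-10,"rx":0,"ry":0,"rz":0},
    {"tx":0,"ty":0,"tz":-10,"rx":0,"ry":0,"rz":0},
    {"tx":0,"ty":0,"tz":-8,"rx":0,"ry":0,"rz":0},
    {"tx":0,"ty":0,"tz":0,"rx":0,"ry":0,"rz":0},
  ],
)

```text
time: 2.9
tool_pos: [524.4, -3.5, 41.3]
tcp_rot: [-3.14, 0.002, 0.382]
contact_force: [0.3, 0.5, -0.9]
grip_width: 40.1
finger_force: 0.0
```

Call:
carry_out(
  plan=[
    {"tx":0,"ty":0,"tz":0,"rx":0,"ry":0,"rz":0},
    {"tx":0,"ty":0,"tz":0,"rx":0,"ry":0,"rz":0},
    {"tx":0,"ty":0,"tz":0,"rx":0,"ry":0,"rz":0},
    {"tx":0,"ty":0,"tz":0,"rx":0,"ry":0,"rz":0},
    {"tx":0,"ty":0,"tz":0,"rx":0,"ry":0,"rz":0},
    {"tx":0,"ty":0,"tz":0,"rx":0,"ry":0,"rz":0},
  ],
  gripper=1.0,
)

```text
time: 3.5
tool_pos: [525.8, -3.9, 43.0]
tcp_rot: [3.141, -0.001, 0.382]
contact_force: [0.1, -2.4, 0.0]
grip_width: 7.0
finger_force: 30.0
```

The bar is gripped. Next I lift the front end by about 30 mm, tilting the tool along with it.

Call:
carry_out(
  plan=[
    {"tx":0.5,"ty":-1.3,"tz":5,"rx":0.024,"ry":0.0095,"rz":0},
    {"tx":0.5,"ty":-1.3,"tz":5,"rx":0.024,"ry":0.0095,"rz":0},
    {"tx":0.5,"ty":-1.3,"tz":5,"rx":0.024,"ry":0.0095,"rz":0},
    {"tx":0.5,"ty":-1.3,"tz":5,"rx":0.024,"ry":0.0095,"rz":0},
    {"tx":0.5,"ty":-1.3,"tz":5,"rx":0.024,"ry":0.0095,"rz":0},
    {"tx":0.5,"ty":-1.3,"tz":5,"rx":0.024,"ry":0.0095,"rz":0},
    {"tx":0,"ty":0,"tz":0,"rx":0,"ry":0,"rz":0},
  ],
)

```text
time: 4.2
tool_pos: [528.5, -11.8, 72.8]
tcp_rot: [-2.986, -0.001, 0.381]
contact_force: [0.7, -0.5, -3.7]
grip_width: 6.6
finger_force: 30.0
```

Call:
carry_out(
  plan=[
    {"tx":-0.5,"ty":3,"tz":0,"rx":0,"ry":0,"rz":-0.008},
    {"tx":-0.5,"ty":5,"tz":0,"rx":0,"ry":0,"rz":-0.01},
    {"tx":-0.5,"ty":5,"tz":0,"rx":0,"ry":0,"rz":-0.01},
    {"tx":-0.5,"ty":5,"tz":0,"rx":0,"ry":0,"rz":-0.01},
    {"tx":-0.5,"ty":5,"tz":0,"rx":0,"ry":0,"rz":-0.01},
    {"tx":-0.5,"ty":5,"tz":0,"rx":0,"ry":0,"rz":-0.01},
    {"tx":-0.5,"ty":5,"tz":0,"rx":0,"ry":0,"rz":-0.01},
    {"tx":-0.5,"ty":5,"tz":0,"rx":0,"ry":0,"rz":-0.01},
    {"tx":-0.5,"ty":5,"tz":0,"rx":0,"ry":0,"rz":-0.01},
    {"tx":-0.5,"ty":5,"tz":0,"rx":0,"ry":0,"rz":-0.01},
    {"tx":-0.5,"ty":5,"tz":0,"rx":0,"ry":0,"rz":-0.01},
    {"tx":-0.5,"ty":5,"tz":0,"rx":0,"ry":0,"rz":-0.01},
  ],
)

```text
time: 5.4
tool_pos: [522.3, 47.0, 72.7]
tcp_rot: [-2.987, -0.001, 0.263]
contact_force: [0.3, -0.9, -3.8]
grip_width: 6.7
finger_force: 30.0
```

Call:
carry_out(
  plan=[
    {"tx":-0.5,"ty":5,"tz":0,"rx":0,"ry":0,"rz":-0.01},
    {"tx":-0.5,"ty":5,"tz":0,"rx":0,"ry":0,"rz":-0.01},
    {"tx":-0.5,"ty":5,"tz":0,"rx":0,"ry":0,"rz":-0.01},
    {"tx":-0.5,"ty":5,"tz":0,"rx":0,"ry":0,"rz":-0.01},
    {"tx":-0.5,"ty":5,"tz":0,"rx":0,"ry":0,"rz":-0.01},
    {"tx":-0.5,"ty":5,"tz":0,"rx":0,"ry":0,"rz":-0.01},
    {"tx":-0.5,"ty":3,"tz":0,"rx":0,"ry":0,"rz":-0.01},
    {"tx":0,"ty":0,"tz":0,"rx":0,"ry":0,"rz":0},
  ],
)

```text
time: 6.2
tool_pos: [518.7, 80.4, 72.8]
tcp_rot: [-2.986, -0.001, 0.194]
contact_force: [-0.2, 2.1, -1.5]
grip_width: 6.8
finger_force: 30.0
```

```bash
python3 - <<'E'
from h import *
a=snap('scene','s2.png')
A=cv2.resize(a[150:300,225:465,::-1],(800,500),interpolation=2)
cv2.imwrite('pics/s2c.png',cv2.convertScaleAbs(A,alpha=1.5))
E
```

```text
(no output)
```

View pics/s2c.png

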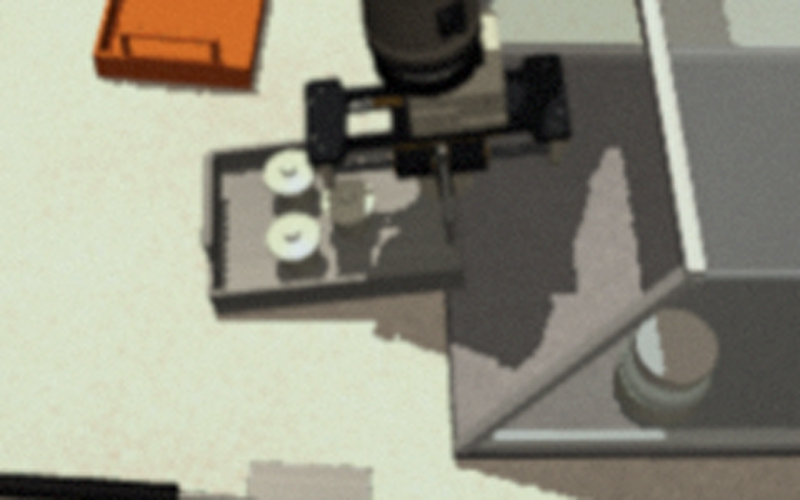

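The front corner at crop (460,285) is just over the sill line. The crucibles are standing, and the jar at (675,350) is clear. I'll go another 26 mm in and then lower.

Call:
carry_out(
  plan=[
    {"tx":-0.5,"ty":4,"tz":0,"rx":0,"ry":0,"rz":-0.008},
    {"tx":-0.5,"ty":5,"tz":0,"rx":0,"ry":0,"rz":-0.01},
    {"tx":-0.5,"ty":5,"tz":0,"rx":0,"ry":0,"rz":-0.01},
    {"tx":-0.5,"ty":5,"tz":0,"rx":0,"ry":0,"rz":-0.008},
    {"tx":-0.5,"ty":5,"tz":0,"rx":0,"ry":0,"rz":0},
    {"tx":-0.5,"ty":3,"tz":0,"rx":0,"ry":0,"rz":0},
    {"tx":0,"ty":0,"tz":0,"rx":0,"ry":0,"rz":0},
  ],
)

```text
time: 6.95
tool_pos: [515.6, 107.4, 72.8]
tcp_rot: [-2.986, -0.0, 0.158]
contact_force: [-0.3, 2.3, -1.9]
grip_width: 6.8
finger_force: 30.0
```

Call:
carry_out(
  plan=[
    {"tx":0,"ty":0.5,"tz":-1.5,"rx":-0.008,"ry":-0.001,"rz":0},
    {"tx":0,"ty":0.5,"tz":-1.5,"rx":-0.008,"ry":-0.001,"rz":0},
    {"tx":0,"ty":0.5,"tz":-1.5,"rx":-0.008,"ry":-0.001,"rz":0},
    {"tx":0,"ty":0,"tz":0,"rx":0,"ry":0,"rz":0},
    {"tx":0,"ty":0,"tz":0,"rx":0,"ry":0,"rz":0},
  ],
)

```text
time: 7.45
tool_pos: [515.8, 108.2, 68.2]
tcp_rot: [-3.011, 0.0, 0.158]
contact_force: [-0.3, 1.6, -2.4]
grip_width: 6.7
finger_force: 30.0
```

Call:
carry_out(
  plan=[
    {"tx":0,"ty":0.4,"tz":-1.2,"rx":-0.006,"ry":-0.001,"rz":0},
    {"tx":0,"ty":0.3,"tz":-1,"rx":-0.005,"ry":-0.001,"rz":0},
    {"tx":0,"ty":0,"tz":0,"rx":0,"ry":0,"rz":0},
    {"tx":0,"ty":0,"tz":0,"rx":0,"ry":0,"rz":0},
  ],
)

```text
time: 7.85
tool_pos: [516.1, 108.5, 66.6]
tcp_rot: [-3.023, -0.001, 0.158]
contact_force: [-1.6, 0.3, 5.5]
grip_width: 6.9
finger_force: 30.0
```

Call:
carry_out(
  plan=[
    {"tx":0,"ty":0.3,"tz":-0.8,"rx":-0.004,"ry":-0.001,"rz":0},
    {"tx":0,"ty":0,"tz":0,"rx":0,"ry":0,"rz":0},
    {"tx":0,"ty":0,"tz":0,"rx":0,"ry":0,"rz":0},
  ],
)

```text
time: 8.15
tool_pos: [516.2, 108.7, 66.4]
tcp_rot: [-3.027, -0.002, 0.158]
contact_force: [-4.2, -2.8, 10.5]
grip_width: 6.9
finger_force: 30.0
```

It's touching the sill. I'll ease off the last millimetre, then release with a small opening.

Call:
carry_out(
  plan=[
    {"tx":0,"ty":-0.3,"tz":1.2,"rx":0.004,"ry":0.001,"rz":0},
    {"tx":0,"ty":0,"tz":0,"rx":0,"ry":0,"rz":0},
    {"tx":0,"ty":0,"tz":0,"rx":0,"ry":0,"rz":0},
  ],
)

```text
time: 8.45
tool_pos: [516.1, 108.5, 66.6]
tcp_rot: [-3.023, -0.001, 0.158]
contact_force: [-1.5, -1.5, 4.5]
grip_width: 6.9
finger_force: 30.0
```

Call:
carry_out(
  plan=[
    {"tx":0,"ty":0,"tz":0,"rx":0,"ry":0,"rz":0},
    {"tx":0,"ty":0,"tz":0,"rx":0,"ry":0,"rz":0},
    {"tx":0,"ty":0,"tz":0,"rx":0,"ry":0,"rz":0},
    {"tx":0,"ty":0,"tz":0,"rx":0,"ry":0,"rz":0},
    {"tx":0,"ty":0,"tz":0,"rx":0,"ry":0,"rz":0},
  ],
  gripper=0.62,
)

```text
time: 8.95
tool_pos: [515.9, 108.8, 66.3]
tcp_rot: [-3.022, -0.0, 0.158]
contact_force: [0.3, -0.5, 0.5]
grip_width: 34.8
finger_force: 0.0
```

Call:
carry_out(
  plan=[
    {"tx":0,"ty":-1.2,"tz":10,"rx":0,"ry":0,"rz":0},
    {"tx":0,"ty":-2.4,"tz":20,"rx":0,"ry":0,"rz":0},
    {"tx":0,"ty":-2.4,"tz":20,"rx":0,"ry":0,"rz":0},
    {"tx":2,"ty":-15,"tz":20,"rx":-0.03,"ry":-0.005,"rz":0},
    {"tx":4,"ty":-30,"tz":20,"rx":-0.03,"ry":-0.005,"rz":0},
    {"tx":4,"ty":-30,"tz":0,"rx":-0.03,"ry":-0.005,"rz":0},
    {"tx":4,"ty":-30,"tz":0,"rx":-0.027,"ry":-0.004,"rz":0},
    {"tx":4,"ty":-30,"tz":0,"rx":0,"ry":0,"rz":0},
    {"tx":0,"ty":0,"tz":0,"rx":0,"ry":0,"rz":0},
  ],
)

```text
time: 9.85
tool_pos: [534.5, -35.2, 157.3]
tcp_rot: [3.141, -0.002, 0.155]
contact_force: [-0.2, 0.6, -0.2]
grip_width: 34.8
finger_force: 0.0
```

Call:
carry_out(
  plan=[
    {"tx":2,"ty":-8,"tz":0,"rx":0,"ry":0,"rz":0.131},
    {"tx":2,"ty":-8,"tz":0,"rx":0,"ry":0,"rz":0.131},
    {"tx":2,"ty":-8,"tz":0,"rx":0,"ry":0,"rz":0.131},
    {"tx":2,"ty":-8,"tz":0,"rx":0,"ry":0,"rz":0.131},
    {"tx":2,"ty":-8,"tz":0,"rx":0,"ry":0,"rz":0.131},
    {"tx":2,"ty":-8,"tz":0,"rx":0,"ry":0,"rz":0.131},
    {"tx":2,"ty":-8,"tz":0,"rx":0,"ry":0,"rz":0.131},
    {"tx":2,"ty":-8,"tz":0,"rx":0,"ry":0,"rz":0.131},
    {"tx":2,"ty":-8,"tz":0,"rx":0,"ry":0,"rz":0.131},
    {"tx":0,"ty":-8,"tz":0,"rx":0,"ry":0,"rz":0.131},
    {"tx":0,"ty":-8,"tz":0,"rx":0,"ry":0,"rz":0.131},
    {"tx":0,"ty":-8,"tz":0,"rx":0,"ry":0,"rz":0.131},
  ],
  gripper=0.0,
)

```text
time: 11.05
tool_pos: [551.9, -127.8, 157.0]
tcp_rot: [-3.141, -0.001, 1.735]
contact_force: [0.4, 0.6, -0.8]
grip_width: 91.8
finger_force: 0.0
```

```bash
python3 - <<'E'
from h import *
print(bot.get_obs()['tool_pos'],bot.get_obs()['tcp_rot'])
a=snap('scene','s3.png');b=snap('top','t3.png')
A=cv2.resize(a[150:300,225:465,::-1],(640,400),interpolation=2)
cv2.imwrite('pics/s3c.png',cv2.convertScaleAbs(A,alpha=1.5))
A=cv2.resize(b[120:280,170:410,::-1],(800,533),interpolation=2)
cv2.imwrite('pics/t3c.png',cv2.convertScaleAbs(A,alpha=1.5))
E
```

```text
[ 551.88895522 -127.80548877  157.0019911 ] [-3.14099760e+00 -7.15665511e-04  1.73543253e+00]
```

View pics/s3c.png

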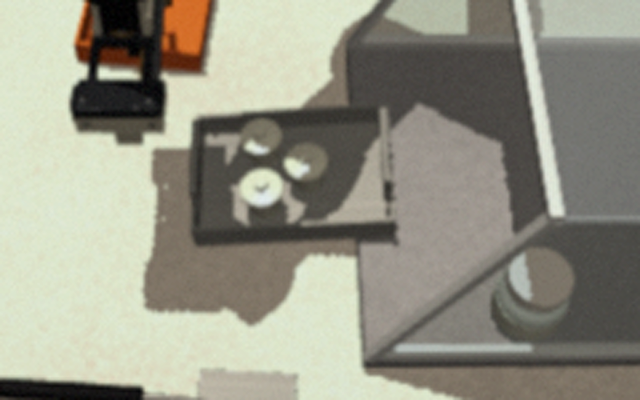

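The tray's front is resting on the board, with its edge at crop x≈390 and the sill at ≈355. The crucibles are standing, and the back rim runs from (195,118) to (196,236). I'll work out where the back edge is.

```bash
python3 - <<'E'
from h import *
g=lambda P:np.array(P)/2.667+[225,150]-.3
e=np.array([np.cos(np.radians(99)),np.sin(np.radians(99))]);l=np.array([e[1],-e[0]])
for P,z in (([(195,118),(196,232)],32),([(387,108),(395,226)],54)):
    C=cast('scene',g(P),z);r=C[:,:2]-[530,87];print(C.round(0),'xin',r@e,'lat',r@l)
r=np.array([551.9,-127.8])-[530,87];print(r@e,r@l)
E
```

```text
[[481. -91.  32.]
 [615. -63.  32.]] xin [-168.48778957 -161.25481302] lat [-76.42766452  60.03574926]
[[450. 105.  54.]
 [587. 127.  54.]] xin [29.93721004 30.62729055] lat [-76.63112806  62.84097791]
-215.58137034421665 -11.971748431608084
```

Call:
carry_out(
  plan=[
    {"tx":4,"ty":0,"tz":-30,"rx":0,"ry":0,"rz":0},
    {"tx":0,"ty":0,"tz":-40,"rx":0,"ry":0,"rz":0},
    {"tx":0,"ty":0,"tz":-40,"rx":0,"ry":0,"rz":0},
    {"tx":0,"ty":0,"tz":-20,"rx":0,"ry":0,"rz":0},
    {"tx":0,"ty":0,"tz":-9,"rx":0,"ry":0,"rz":0},
    {"tx":-1.6,"ty":10,"tz":0,"rx":0,"ry":0,"rz":0},
    {"tx":-1.6,"ty":10,"tz":0,"rx":0,"ry":0,"rz":0},
    {"tx":-0.8,"ty":5,"tz":0,"rx":0,"ry":0,"rz":0},
    {"tx":-0.5,"ty":3,"tz":0,"rx":0,"ry":0,"rz":0},
    {"tx":0,"ty":0,"tz":0,"rx":0,"ry":0,"rz":0},
  ],
)

```text
time: 12.15
tool_pos: [551.8, -99.7, 18.3]
tcp_rot: [3.141, 0.0, 1.73]
contact_force: [0.2, -0.2, -0.4]
grip_width: 91.9
finger_force: 0.0
```

Call:
carry_out(
  plan=[
    {"tx":-0.5,"ty":3,"tz":0,"rx":0,"ry":0,"rz":0},
    {"tx":-0.5,"ty":3,"tz":0,"rx":0,"ry":0,"rz":0},
    {"tx":-0.5,"ty":3,"tz":0,"rx":0,"ry":0,"rz":0},
    {"tx":-0.5,"ty":3,"tz":0,"rx":0,"ry":0,"rz":0},
    {"tx":-0.5,"ty":3,"tz":0,"rx":0,"ry":0,"rz":0},
  ],
)

```text
time: 12.65
tool_pos: [549.1, -85.6, 17.5]
tcp_rot: [-3.141, 0.0, 1.73]
contact_force: [0.6, -3.9, -0.4]
grip_width: 91.6
finger_force: 1.7
```

Call:
carry_out(
  plan=[
    {"tx":-0.5,"ty":3,"tz":0,"rx":0,"ry":0,"rz":0},
    {"tx":-0.5,"ty":3,"tz":0,"rx":0,"ry":0,"rz":0},
    {"tx":-0.5,"ty":3,"tz":0,"rx":0,"ry":0,"rz":0},
    {"tx":-0.5,"ty":3,"tz":0,"rx":0,"ry":0,"rz":0},
    {"tx":-0.5,"ty":3,"tz":0,"rx":0,"ry":0,"rz":0},
    {"tx":-0.5,"ty":3,"tz":0,"rx":0,"ry":0,"rz":0},
    {"tx":-0.5,"ty":3,"tz":0,"rx":0,"ry":0,"rz":0},
    {"tx":-0.5,"ty":3,"tz":0,"rx":0,"ry":0,"rz":0},
    {"tx":-0.5,"ty":3,"tz":0,"rx":0,"ry":0,"rz":0},
    {"tx":-0.5,"ty":3,"tz":0,"rx":0,"ry":0,"rz":0},
    {"tx":-0.5,"ty":3,"tz":0,"rx":0,"ry":0,"rz":0},
    {"tx":-0.5,"ty":3,"tz":0,"rx":0,"ry":0,"rz":0},
  ],
)

```text
time: 13.85
tool_pos: [542.9, -49.0, 17.5]
tcp_rot: [-3.141, -0.0, 1.73]
contact_force: [0.8, -3.9, 0.1]
grip_width: 91.9
finger_force: 2.0
```

Call:
carry_out(
  plan=[
    {"tx":-0.3,"ty":2,"tz":0,"rx":0,"ry":0,"rz":0},
    {"tx":-0.3,"ty":2,"tz":0,"rx":0,"ry":0,"rz":0},
    {"tx":-0.3,"ty":2,"tz":0,"rx":0,"ry":0,"rz":0},
    {"tx":-0.3,"ty":2,"tz":0,"rx":0,"ry":0,"rz":0},
    {"tx":-0.3,"ty":2,"tz":0,"rx":0,"ry":0,"rz":0},
    {"tx":-0.3,"ty":2,"tz":0,"rx":0,"ry":0,"rz":0},
    {"tx":-0.3,"ty":2,"tz":0,"rx":0,"ry":0,"rz":0},
    {"tx":-0.3,"ty":2,"tz":0,"rx":0,"ry":0,"rz":0},
    {"tx":-0.3,"ty":2,"tz":0,"rx":0,"ry":0,"rz":0},
    {"tx":-0.3,"ty":2,"tz":0,"rx":0,"ry":0,"rz":0},
  ],
)

```text
time: 14.85
tool_pos: [540.2, -29.4, 17.7]
tcp_rot: [-3.141, 0.0, 1.73]
contact_force: [0.3, -5.5, 0.9]
grip_width: 91.7
finger_force: 2.8
```

```bash
python3 - <<'E'
from h import *
a=snap('scene','s4.png')
A=cv2.resize(a[150:300,225:465,::-1],(640,400),interpolation=2)
cv2.imwrite('pics/s4c.png',cv2.convertScaleAbs(A,alpha=1.5))
E
```

```text
(no output)
```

View pics/s4c.png

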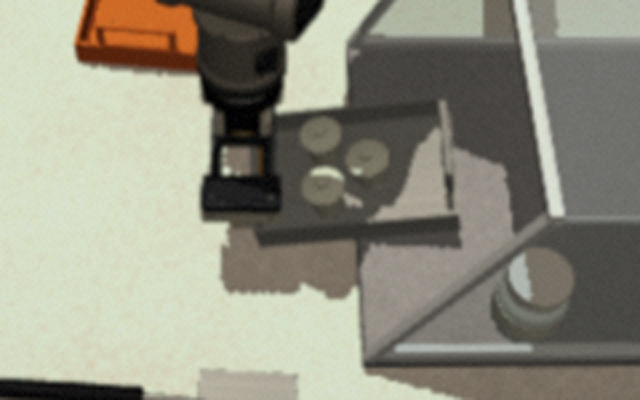

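The tray is still tilted, with its front at crop x≈450 and the crucibles standing. It's near the tipping point, so I'll go slowly.

Call:
carry_out(
  plan=[
    {"tx":-0.25,"ty":1.5,"tz":0,"rx":0,"ry":0,"rz":0},
    {"tx":-0.25,"ty":1.5,"tz":0,"rx":0,"ry":0,"rz":0},
    {"tx":-0.25,"ty":1.5,"tz":0,"rx":0,"ry":0,"rz":0},
    {"tx":-0.25,"ty":1.5,"tz":0,"rx":0,"ry":0,"rz":0},
    {"tx":-0.25,"ty":1.5,"tz":0,"rx":0,"ry":0,"rz":0},
    {"tx":-0.25,"ty":1.5,"tz":0,"rx":0,"ry":0,"rz":0},
    {"tx":-0.25,"ty":1.5,"tz":0,"rx":0,"ry":0,"rz":0},
    {"tx":-0.25,"ty":1.5,"tz":0,"rx":0,"ry":0,"rz":0},
    {"tx":-0.25,"ty":1.5,"tz":0,"rx":0,"ry":0,"rz":0},
    {"tx":-0.25,"ty":1.5,"tz":0,"rx":0,"ry":0,"rz":0},
  ],
)

```text
time: 15.9
tool_pos: [538.2, -14.9, 18.1]
tcp_rot: [3.141, 0.001, 1.73]
contact_force: [0.6, -8.2, 3.9]
grip_width: 91.8
finger_force: 4.0
```

Call:
carry_out(
  plan=[
    {"tx":-0.25,"ty":1.5,"tz":0,"rx":0,"ry":0,"rz":0},
    {"tx":-0.25,"ty":1.5,"tz":0,"rx":0,"ry":0,"rz":0},
    {"tx":-0.25,"ty":1.5,"tz":0,"rx":0,"ry":0,"rz":0},
    {"tx":-0.25,"ty":1.5,"tz":0,"rx":0,"ry":0,"rz":0},
    {"tx":-0.25,"ty":1.5,"tz":0,"rx":0,"ry":0,"rz":0},
    {"tx":-0.25,"ty":1.5,"tz":0,"rx":0,"ry":0,"rz":0},
    {"tx":0,"ty":0,"tz":0,"rx":0,"ry":0,"rz":0},
  ],
)

```text
time: 16.6
tool_pos: [537.0, -6.0, 18.3]
tcp_rot: [3.14, 0.001, 1.729]
contact_force: [0.7, -9.6, 4.0]
grip_width: 92.1
finger_force: 4.3
```

The friction of the fingers is holding the back end down (about 4 N vertical). Raising the fingers slowly will let the tray tip gently onto the board.

Call:
carry_out(
  plan=[
    {"tx":0,"ty":0,"tz":1.2,"rx":0,"ry":0,"rz":0},
    {"tx":0,"ty":0,"tz":1.2,"rx":0,"ry":0,"rz":0},
    {"tx":0,"ty":0,"tz":1.2,"rx":0,"ry":0,"rz":0},
    {"tx":0,"ty":0,"tz":1.2,"rx":0,"ry":0,"rz":0},
    {"tx":0,"ty":0,"tz":1.2,"rx":0,"ry":0,"rz":0},
  ],
)

```text
time: 17.1
tool_pos: [536.0, -4.9, 23.7]
tcp_rot: [-3.141, -0.001, 1.73]
contact_force: [-0.3, -0.8, -0.1]
grip_width: 91.8
finger_force: 0.5
```

```bash
python3 - <<'E'
from h import *
a=snap('scene','s5.png')
A=cv2.resize(a[150:300,225:465,::-1],(640,400),interpolation=2)
cv2.imwrite('pics/s5c.png',cv2.convertScaleAbs(A,alpha=1.5))
E
```

```text
(no output)
```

View pics/s5c.png

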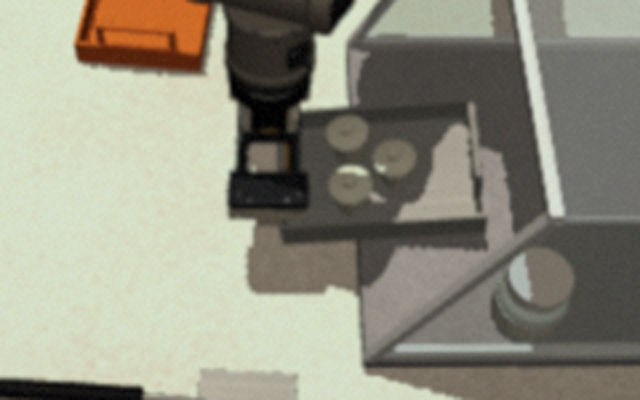

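The crucibles are standing and the contact force has dropped to about zero, so the tray has tipped onto the board. Its front is now at crop x≈480. I'll raise the fingers slightly and keep pushing.

Call:
carry_out(
  plan=[
    {"tx":0,"ty":0,"tz":3,"rx":0,"ry":0,"rz":0},
    {"tx":0,"ty":0,"tz":4,"rx":0,"ry":0,"rz":0},
    {"tx":-0.3,"ty":2,"tz":0,"rx":0,"ry":0,"rz":0},
    {"tx":-0.3,"ty":2,"tz":0,"rx":0,"ry":0,"rz":0},
    {"tx":-0.5,"ty":3,"tz":0,"rx":0,"ry":0,"rz":0},
    {"tx":-0.5,"ty":3,"tz":0,"rx":0,"ry":0,"rz":0},
  ],
)

```text
time: 17.75
tool_pos: [534.4, 4.7, 30.5]
tcp_rot: [-3.141, 0.0, 1.73]
contact_force: [0.5, -2.6, -0.2]
grip_width: 92.3
finger_force: 1.6
```

Call:
carry_out(
  plan=[
    {"tx":-0.5,"ty":3,"tz":0,"rx":0,"ry":0,"rz":0},
    {"tx":-0.5,"ty":3,"tz":0,"rx":0,"ry":0,"rz":0},
    {"tx":-0.5,"ty":3,"tz":0,"rx":0,"ry":0,"rz":0},
    {"tx":-0.5,"ty":3,"tz":0,"rx":0,"ry":0,"rz":0},
    {"tx":-0.5,"ty":3,"tz":0,"rx":0,"ry":0,"rz":0},
    {"tx":-0.5,"ty":3,"tz":0,"rx":0,"ry":0,"rz":0},
    {"tx":-0.5,"ty":3,"tz":0,"rx":0,"ry":0,"rz":0},
    {"tx":-0.5,"ty":3,"tz":0,"rx":0,"ry":0,"rz":0},
    {"tx":-0.5,"ty":3,"tz":0,"rx":0,"ry":0,"rz":0},
    {"tx":-0.5,"ty":3,"tz":0,"rx":0,"ry":0,"rz":0},
    {"tx":-0.5,"ty":3,"tz":0,"rx":0,"ry":0,"rz":0},
    {"tx":-0.5,"ty":3,"tz":0,"rx":0,"ry":0,"rz":0},
  ],
)

```text
time: 18.95
tool_pos: [528.2, 41.0, 30.4]
tcp_rot: [-3.141, -0.001, 1.73]
contact_force: [0.5, -3.5, 1.4]
grip_width: 91.6
finger_force: 1.7
```

Call:
carry_out(
  plan=[
    {"tx":-0.5,"ty":3,"tz":0,"rx":0,"ry":0,"rz":0},
    {"tx":-0.5,"ty":3,"tz":0,"rx":0,"ry":0,"rz":0},
    {"tx":-0.5,"ty":3,"tz":0,"rx":0,"ry":0,"rz":0},
    {"tx":-0.5,"ty":3,"tz":0,"rx":0,"ry":0,"rz":0},
    {"tx":-0.5,"ty":3,"tz":0,"rx":0,"ry":0,"rz":0},
    {"tx":-0.5,"ty":3,"tz":0,"rx":0,"ry":0,"rz":0},
    {"tx":-0.5,"ty":3,"tz":0,"rx":0,"ry":0,"rz":0},
    {"tx":-0.5,"ty":3,"tz":0,"rx":0,"ry":0,"rz":0},
    {"tx":-0.5,"ty":3,"tz":0,"rx":0,"ry":0,"rz":0},
    {"tx":-0.5,"ty":3,"tz":0,"rx":0,"ry":0,"rz":0},
  ],
)

```text
time: 19.95
tool_pos: [523.2, 71.0, 30.4]
tcp_rot: [-3.141, -0.001, 1.73]
contact_force: [0.6, -3.9, 1.8]
grip_width: 91.4
finger_force: 1.9
```

Call:
carry_out(
  plan=[
    {"tx":-0.5,"ty":3,"tz":0,"rx":0,"ry":0,"rz":0},
    {"tx":-0.5,"ty":3,"tz":0,"rx":0,"ry":0,"rz":0},
    {"tx":-0.5,"ty":3,"tz":0,"rx":0,"ry":0,"rz":0},
    {"tx":-0.5,"ty":3,"tz":0,"rx":0,"ry":0,"rz":0},
    {"tx":-0.5,"ty":3,"tz":0,"rx":0,"ry":0,"rz":0},
    {"tx":-0.5,"ty":3,"tz":0,"rx":0,"ry":0,"rz":0},
    {"tx":-0.5,"ty":3,"tz":0,"rx":0,"ry":0,"rz":0},
    {"tx":-0.5,"ty":3,"tz":0,"rx":0,"ry":0,"rz":0},
    {"tx":-0.5,"ty":3,"tz":0,"rx":0,"ry":0,"rz":0},
    {"tx":-0.3,"ty":2,"tz":0,"rx":0,"ry":0,"rz":0},
    {"tx":0,"ty":0,"tz":0,"rx":0,"ry":0,"rz":0},
  ],
)

```text
time: 21.05
tool_pos: [518.3, 100.3, 30.4]
tcp_rot: [-3.141, -0.001, 1.73]
contact_force: [0.7, -0.9, 1.0]
grip_width: 92.1
finger_force: 0.5
```

Call:
carry_out(
  plan=[
    {"tx":1,"ty":-5,"tz":0,"rx":0,"ry":0,"rz":0},
    {"tx":2,"ty":-15,"tz":0,"rx":0,"ry":0,"rz":0},
    {"tx":4,"ty":-25,"tz":5,"rx":0,"ry":0,"rz":0},
    {"tx":5,"ty":-30,"tz":20,"rx":0,"ry":0,"rz":0},
    {"tx":5,"ty":-30,"tz":30,"rx":0,"ry":0,"rz":0},
    {"tx":0,"ty":-30,"tz":35,"rx":0,"ry":0,"rz":0},
    {"tx":0,"ty":-30,"tz":35,"rx":0,"ry":0,"rz":0},
    {"tx":0,"ty":-30,"tz":30,"rx":0,"ry":0,"rz":0},
    {"tx":0,"ty":0,"tz":0,"rx":0,"ry":0,"rz":0},
  ],
)

```text
time: 21.95
tool_pos: [537.4, -100.1, 189.7]
tcp_rot: [3.135, 0.004, 1.726]
contact_force: [-0.0, 0.2, 0.2]
grip_width: 92.1
finger_force: 0.0
```

```bash
python3 - <<'E'
from h import *
a=snap('scene','s6.png');b=snap('top','t6.png')
A=cv2.resize(a[90:315,145:545,::-1],(533,300),interpolation=2)
A=cv2.resize(a[90:310,260:550,::-1],(395,300),interpolation=2)
B=cv2.resize(b[100:320,110:400,::-1],(395,300),interpolation=2)
C=cv2.resize(a[80:330,130:460,::-1],(396,300));D=cv2.resize(b[60:310,200:530,::-1],(396,300))
cv2.imwrite('pics/f.png',cv2.convertScaleAbs(np.vstack([np.hstack([A,B]),np.hstack([C,D])[:,:790]]),alpha=1.5))
E
```

```text
(no output)
```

View pics/f.png

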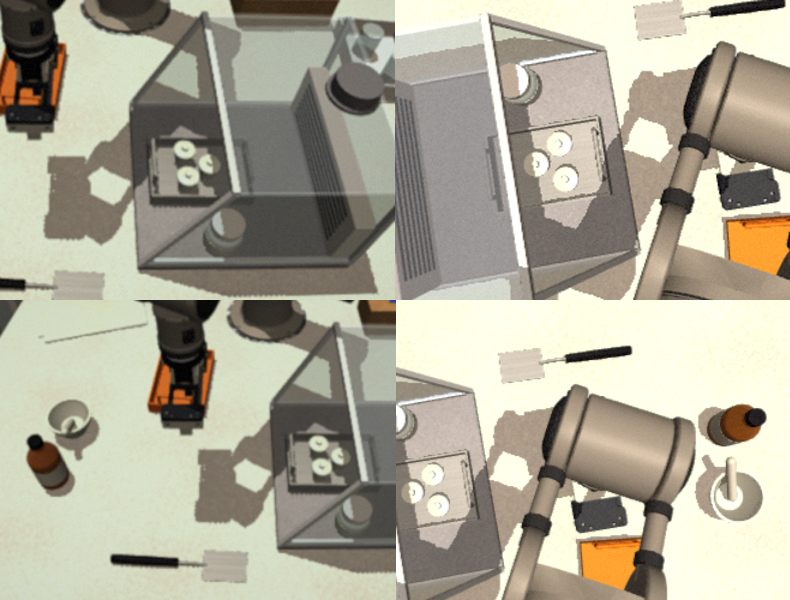

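The tray sits flat on the board. In the top-right panel its back edge is at x≈610, against the sill at ≈627, so it is about 25 mm inside. All three crucibles are standing, the jar, bottle, mortar and spatula look untouched, and the gripper is clear.

```bash
python3 -c "
from plant import bot
print(bot.close_job())"
```

```text
the job is handed in; nothing more can be done
None
```

The job is handed in: the steel tray is flat on the enclosure's base board, about 25 mm inside the front edge, with all three crucibles standing and the other things apparently where they were; it took about 22 s of the 61 s allowed.

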